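Rake the blue lamp onto the culture plate at the set angle

ROBOT

A 7-joint arm with a two-finger parallel gripper is mounted at the origin on the work surface. World frame = base frame: x ahead of the robot, y to its left, z up, the work surface at z = 0. Lengths are in m, angles in rad, forces in N, time in s.
With the tool pointing down it reaches from about 0.4 to 0.85 m from the base axis. Payload 10.4 kg.
Tool frame: the origin (TCP) lies at the very end of the fingers, on their centre line; the grasp point (between the pads) lies robot.hold_point_z behind it (robot.hold_point_z is the distance from the TCP to the grasp point, in m); z points along the fingers, y is the direction in which the jaws open and shut (so a half turn about z gives the same grasp; the last joint's range is limited). The gripper opens to 87 mm and grips with 3 to 60 N. Pads are 19 mm wide; open, the fingers measure 117 mm over their backs; the gripper's body (75 mm by 190 mm) begins 51 mm behind the grasp point.
Start: joints at [1.26, 0.332, -0.065, 1.46, 0.022, 1.35, -0.088], TCP at [0.177, -0.599, 0.223] pointing down, gripper open.
Joint ranges: [-2.6, 2.6], [-0.5, 2.12], [-1.47, 1.34], [0.16, 2.42], [-1.27, 4.41], [0.06, 2.06], [-2.6, 2.6]. Speed limits (rad/s): [2.22, 2.22, 2.79, 2.79, 3.14, 3.14, 3.14].

INTERFACE

Orientations are given as a rotation vector (axis times angle).
In Python, from workcell import monitor, read_camera, camera_params, close_job, robot gives the robot as it stands.
- The arm moves only by the shell command python3 -m handwheel 'ROWS' [OPENING] [FORCE]. ROWS is JSON, a list of rows, each an object with "linear": the shift along the tool's x, y, z in m, a list of three; "angular": the turn, a rotation vector about the tool's x, y, z in rad, a list of three. In form: [{"linear": [tx, ty, tz], "angular": [ax, ay, az]}, ...]. A call has 1 to 10 rows; each row shifts and turns the commanded pose from where the row before left it, along the tool's axes as they then stand; what a row does not reach is not made up. A row lasts 1/10 s, in which the tool goes at most 50 mm and 8.59 degrees, less where a joint would pass 70% of its speed; a pose out of reach is approached as far as the arm can. A call with a gripper value outside its range is refused whole. OPENING is the finger opening in m, from 0 to 0.087, set as the call begins (- or left out, the last holds). The fingers move at their own pace and stop on an object; FORCE is the grip in N (left out, the last holds). Time passes only in rows, so rows that do not move let the fingers close. It gives the time, the measured TCP pose, the force and the opening at its end, in the units of the state.
- monitor.sense(): the state, without advancing time (a new reading comes with each control period).
- read_camera(name): name is "scene" or "side" or "wrist"; returns (picture, depth): 384x512x3 uint8, red, green, blue; 384x512 float32, m along the optical axis (not along the pixel's ray), 0 where there is no reading.
- camera_params(name): a dict with "camera_matrix" (3x3 intrinsics, pixels), "R" (3x3) and "t" (3): a world point X has camera coordinates R X + t. Camera axes: x right, y down, z forward; pixel columns grow to the right and rows downward; lengths in m; the calibration is good to about 2 mm. A picture is of the moment at which its call begins: read the wrist's pose just before it. camera_params takes no time and is no camera call; for the wrist camera it gives the pose at the moment of the call.
- close_job(): hands the job in, once; it reports no verdict.
The state is a dict: "time_s": time; "qpos": joint angles; "dq": joint speeds; "joint_torque": joint torques, N m; "position": TCP position; "tcp_rot": TCP orientation; "wrist_force": force on the tool from outside, world axes, zero at the start; "moment": the same for the moment, N m; "gripper_width": opening from 0.0 (shut) to 1.0 (fully open).
Only numpy, scipy, OpenCV 4.12 (cv2) and the standard library are available. Lean on these libraries where they do the work, as an engineer would, in place of code of your own. Each camera call takes 0.05 s, during which the arm holds its last target. There are 200 camera calls.

TASK

Pick up the hand lamp by its orange handle and rest the middle of its flat foot on the rubber crown of the viewing stand, in line with the stand and with the lamp's nose towards the dish. Rock it nose-down on the crown until the swinging black pointer settles on the red mark, and finish holding it still there, still gripped and pressing lightly on the crown. Do not touch the stand's dish with the lamp, and leave the two other dishes and the eraser where they are.

Things in the scene. Friction and masses are not known exactly. Their poses are not given: they have to be found in the camera images.
- gauge: Loose hand lamp with angle gauge, about 0.3 kg, standing on its flat aluminium foot, 140 (x) x 40 (y) x 14 mm high. Origin: centre of the foot's underside; x along the foot to the nose, y through the thickness, z up. White dial 112 mm across, 10 mm thick, centre 70 mm up, facing both ways along y. Grey battery box at the tail, x -68 to -44 mm, up to z 46 mm. Orange handle on top
- gauge_grip (a point): centre of the orange handle, 146 mm above the foot's underside; axes as the lamp's. Handle 36 (x) x 24 (y) x 42 mm high, lamp z 125 to 167 mm; grasp from above, fingers closing along y
- gauge_foot (a point): centre of the underside of the lamp's foot; axes as the lamp's
- gauge_nose (a point): centre of the blue lens at the lamp's nose, 94 mm ahead of the foot's centre, 29 mm above its underside; end of a steel barrel 30 mm in diameter, from x = 46 mm on
- pointer (a joint): black needle on both dial faces, hung freely at the dial's centre, 45 mm long, 5 mm wide; always swings to plumb, within about 1 s. Value: rad from the dial's straight-down line, 0 with the lamp upright, positive towards the nose; at rest it equals the lamp's nose-down tilt (turn about its y axis)
- index (a joint): red mark, 10 mm wide, on the rim of both dial faces. Stiff, set differently each time between 0.20 and 0.45 rad on the nose side; leave it as it is. Value: same zero and sense as the pointer, so the pointer is on the mark when the two values are equal
- pointer_tip (a point): tip of the pointer, 45 mm from the dial's centre
- index_mark (a point): middle of the red mark's width near its inner edge, 45 mm from the dial's centre (mid-thickness of the dial)
- stand: Fixed viewing stand: grey base plate 210 (x) x 100 (y) x 12 mm with a blue stepped block and a dish on it. Origin: centre of the plate's underside; x from the block to the dish, z up. The block, 46 mm along y, has the crown at x = -55 mm, a step 54 mm high on the dish side (to x = -18 mm) and one 62 mm high behind (to x = -86 mm), both clear of a foot tilted up to 0.5 rad
- crown (a point): highest point, mid-length, of the black rubber crown: a fixed, firm half-round of radius 12 mm, 46 mm long, axis along the stand's y, top 80 mm above the bench; axes as the stand's. A flat foot can rock on it freely
- dish: blue culture dish fixed on the stand, 90 mm across, 15 mm high, top 30 mm above the bench, centre 52 mm ahead of the stand's origin. Origin: centre of its underside
- dish_a: loose closed culture dish, sand coloured, 90 mm across, 15 mm high; origin at the centre of its underside; leave alone
- dish_b: loose closed culture dish, pale grey, 90 mm across, 15 mm high; origin at the centre of its underside; leave alone
- eraser: loose white eraser in a blue sleeve, 58 x 22 x 12 mm; origin at the centre of its underside; leave alone
Things that resemble listed ones, but are neither listed nor needed, are in the scene too. What is meant by the gauge is not purple, and is the smaller of those in its own colour.

How it is judged:
On the way, in this order (a step that is already met when the one before it is completed fails the run):
1. the lamp is lifted clear of the bench in the gripper (height (world z) of gauge_foot above 0.03 m and contact force between the fingers and gauge above 1 N and contact force between gauge and stand below 0.1 N), for 0.2 s.
2. the held lamp's foot rests on the stand's crown, in line with the stand, nose towards the dish (contact force between gauge and stand above 0.5 N and contact force between the fingers and gauge above 1 N and height (world z) of gauge_foot above 0.064 m and distance between gauge_foot and crown below 0.03 m and y of gauge_foot in the frame of stand between -0.015 and 0.015 m and x of gauge_nose in the frame of stand above -0.03 m and angle between the y axis of gauge and the y axis of stand, either way round below 0.2 rad), for 0.2 s.
At the end, for the whole second after the job is handed in: Lamp gripped (>1 N), still (<20 mm/s), foot pressing the stand with 0.5-20 N at the crown (foot centre within 30 mm of its top, 15 mm sideways, aligned within 0.2 rad, nose to the dish); pointer at rest, tip within 4.5 mm of the red mark, which still stands above 0.1 rad; dish untouched (all of step 2 and contact force between gauge and stand below 20 N and distance between pointer_tip and index_mark below 0.0045 m and value of joint each of pointer, index above 0.1 rad and velocity of joint pointer between -0.15 and 0.15 rad/s and linear speed of gauge below 0.02 m/s and contact force between gauge and dish below 0.1 N); the arm keeps its last pose, push and grip.
It fails at once if the lamp touches the dish on the stand (contact force between gauge and dish above 1 N).
It fails at once if dish_a is pushed more than 20 mm (distance of dish_a from where it was at the start of the episode above 0.02 m).
It fails at once if dish_b is pushed more than 20 mm (distance of dish_b from where it was at the start of the episode above 0.02 m).
It fails at once if eraser is pushed more than 20 mm (distance of eraser from where it was at the start of the episode above 0.02 m).
It also fails if it takes over 48 s, if anything falls off the work surface, if the arm or the gripper's body presses on something with over 40 N, if the wrist force passes 120 N, or if a joint passes its speed limit or range.

## Working session

There is one attempt and no reset: what is moved stays moved. The work goes in short steps, Python scripts to look and compute and a shell command to move; the robot and the scene stay as the last step left them, time stands still between calls to the robot, and variables do not carry over. Pictures are saved under pics/ and viewed, about 8 in all and at most 12, crops included, and the job is handed in when it is done.

```bash
ls; mkdir -p pics; python3 - <<'E'
from workcell import monitor, read_camera, camera_params, robot
import cv2,numpy as np
s=monitor.sense();print(s, robot.hold_point_z)
for n in("scene","side"):
    im,d=read_camera(n);p=camera_params(n)
    np.savez(f"{n}0.npz",im=im,d=d,K=p["camera_matrix"],R=p["R"],t=p["t"])
    cv2.imwrite(f"pics/{n}0.png",im[:,:,::-1]); R=np.array(p["R"]);print(n,-R.T@np.array(p["t"]),R[2])
E
```

```text
pics
{'time_s': 0.0, 'qpos': array([ 1.26040205,  0.33285043, -0.06472116,  1.4609746 ,  0.02161782,
        1.34989181, -0.08847963]), 'dq': array([ 0.00143643, -0.00029883,  0.00053674, -0.00010611,  0.00046672,
       -0.00142297,  0.0005484 ]), 'joint_torque': array([-1.99598844e-04, -6.23263407e+01,  2.44097837e-02, -3.89893770e+01,
       -6.13349047e-02,  3.97531979e-02,  1.39994549e-04]), 'position': array([ 0.17728506, -0.59891167,  0.2217515 ]), 'tcp_rot': array([-3.10772308e+00, -4.50409501e-01,  4.42627705e-04]), 'wrist_force': array([ 0.319972  , -0.05752514,  0.59658321]), 'moment': array([-0.01389969, -0.03044983,  0.04169426]), 'gripper_width': 0.9991059143037219} 0.0187
scene [1.11939505 0.2085591  0.90987282] [-0.57062925 -0.2074575  -0.79457136]
side [0.25862183 0.68795223 0.82709756] [ 0.29356774 -0.65528079 -0.69600651]
```

View pics/scene0.png

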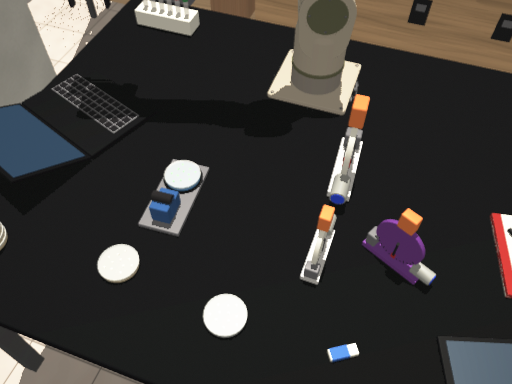

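View pics/side0.png

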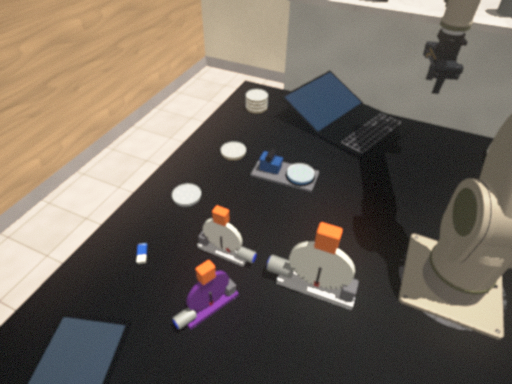

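The target is the smaller white lamp: handle at scene (327,217) and side (221,215), tail box at scene (312,268), nose towards the robot. The stand has its crown at scene (163,197) and its dish at (183,176). Next I'll measure both in 3D.

```bash
cat > h.py <<'E'
import numpy as np,cv2
def load(n):
    z=np.load(n+".npz");im,d,K,R,t=[z[k] for k in("im","d","K","R","t")]
    v,u=np.mgrid[:384,:512];c=np.stack([(u-K[0,2])/K[0,0],(v-K[1,2])/K[1,1],np.ones_like(d)],-1)*d[...,None]
    P=(c-t)@R; hsv=cv2.cvtColor(im,cv2.COLOR_RGB2HSV);return im,hsv,np.where(d[...,None]>0,P,np.nan)
E
python3 - <<'E'
from h import *
med=lambda p:np.round(np.nanmedian(p,0),4)
for n,ho,lamp,st in(("scene0",(318,205,338,232),(298,200,338,285),(135,155,212,236)),("side0",(210,205,232,226),(192,204,262,268),(246,148,324,190))):
    im,h,P=load(n)
    def box(b):
        m=np.zeros(im.shape[:2],bool);m[b[1]:b[3],b[0]:b[2]]=1;return m
    H,S,V=[h[...,i].astype(int) for i in range(3)]
    o=box(ho)&(H>5)&(H<20)&(S>150)
    p=P[o];top=p[p[:,2]>np.nanpercentile(p[:,2],97)-.006]
    r=cv2.minAreaRect(top[:,:2].astype(np.float32)*1000)
    print(n,"handle",len(p),"zmax",np.nanpercentile(p[:,2],97),"top",len(top),r)
    b=box(lamp); L=P[b&(P[...,2]>.004)&(P[...,2]<.018)&(S<60)]
    print(" foot",len(L),cv2.minAreaRect(L[:,:2].astype(np.float32)*1000))
    bl=b&(H>105)&(H<130)&(S>120);print(" lens",bl.sum(),med(P[bl]),np.argwhere(bl).mean(0) if bl.any() else'')
    D=P[b&(P[...,2]>.03)&(S<60)&(V>120)];c=D[:,:2]-np.median(D[:,:2],0);w,v=np.linalg.eigh(c.T@c);print(" dial",med(D),"dir",v[:,1],np.degrees(np.arctan2(v[1,1],v[0,1])))
    s=box(st)
    A=P[s&(P[...,2]>.006)&(P[...,2]<.018)];print(" plate",len(A),cv2.minAreaRect(A[:,:2].astype(np.float32)*1000),med(A)[2])
    dm=s&(P[...,2]>.026)&(P[...,2]<.034)&(V>150);A=P[dm];print(" dish",len(A),cv2.minEnclosingCircle(A[:,:2].astype(np.float32)*1000),med(A))
    A=P[s&(P[...,2]>.074)&(P[...,2]<.09)];print(" crown",len(A),cv2.minAreaRect(A[:,:2].astype(np.float32)*1000),med(A),np.nanmax(A[:,2]))
E
```

```text
scene0 handle 191 zmax 0.16727331907526483 top 63 ((578.2034912109375, 164.2681121826172), (23.683940887451172, 36.49924087524414), 88.63249969482422)
 foot 499 ((544.2698364257812, 156.22573852539062), (216.646484375, 84.94952392578125), 17.309890747070312)
 lens 26 [0.4395 0.165  0.0262] [201.46153846 334.42307692]
 dial [0.6199 0.1657 0.0676] dir [-0.99539675  0.09583999] 174.50033172397883
 plate 1288 ((540.870849609375, -249.8509521484375), (216.1837615966797, 193.7647705078125), 3.92718768119812) 0.0121
 dish 801 ((486.49102783203125, -207.59544372558594), 46.82606887817383) [ 0.4889 -0.2066  0.03  ]
 crown 159 ((594.8623046875, -201.4685516357422), (22.064367294311523, 47.9710693359375), 4.438182353973389) [ 0.5965 -0.2004  0.0781] 0.08351300322850295
side0 handle 286 zmax 0.16642001776648102 top 116 ((574.2840576171875, 166.0420379638672), (24.108530044555664, 36.8309326171875), 85.44461059570312)
 foot 338 ((578.1378173828125, 96.90278625488281), (139.32315063476562, 185.49960327148438), 2.4364781379699707)
 lens 17 [0.4811 0.1664 0.0248] [257.94117647 254.29411765]
 dial [0.557  0.169  0.0694] dir [-0.99989631  0.01440056] 179.17487997578831
 plate 619 ((534.8331909179688, -201.89071655273438), (210.31175231933594, 102.93880462646484), 4.203274250030518) 0.0102
 dish 344 ((482.7405090332031, -205.84849548339844), 45.938411712646484) [ 0.4818 -0.2053  0.0281]
 crown 50 ((589.4631958007812, -199.16995239257812), (18.013437271118164, 48.974510192871094), 2.9154043197631836) [ 0.5892 -0.2005  0.0772] 0.0810624635642215
```

Both views agree to about 5 mm. The handle is at about (0.576, 0.165) with its top at z = 0.167. The lamp's x points at about 177°, the crown is at about (0.592, -0.200), and the stand's x is at about 183.5°. I'll rise, turn and head over.

```bash
cat > rel.py <<'E'
import sys,numpy as np
from scipy.spatial.transform import Rotation as Ro
from workcell import monitor
# rel.py x y z yaw_deg(tool x) pitch(rad, about world horizontal; lamp nose-down +)
x,y,z,yaw,p=map(float,sys.argv[1:6]);s=monitor.sense();R=Ro.from_rotvec(s["tcp_rot"])
c,n=np.cos(np.radians(yaw)),np.sin(np.radians(yaw))
T=Ro.from_matrix(np.array([[c,n,0],[n,-c,0],[0,0,-1]]).T)*Ro.from_rotvec([0,p,0])
print("pos",s["position"].round(4),"lin(tool)",R.inv().apply(np.array([x,y,z])-s["position"]).round(4),"ang(tool)",(R.inv()*T).as_rotvec().round(4),"q",s["qpos"].round(2),"F",s["wrist_force"].round(2),"w",round(s["gripper_width"],3),"t",s["time_s"])
E
python3 -m handwheel '[{"linear":[0,0,-0.035],"angular":[0,0,0.1133]},{"linear":[0,0,-0.035],"angular":[0,0,0.1133]},{"linear":[0,0,-0.035],"angular":[0,0,0.1133]},{"linear":[0.0295,-0.0307,0],"angular":[0,0,0]},{"linear":[0.0295,-0.0307,0],"angular":[0,0,0]},{"linear":[0.0295,-0.0307,0],"angular":[0,0,0]},{"linear":[0.0295,-0.0307,0],"angular":[0,0,0]},{"linear":[0.0295,-0.0307,0],"angular":[0,0,0]},{"linear":[0.0295,-0.0307,0],"angular":[0,0,0]},{"linear":[0.0295,-0.0307,0],"angular":[0,0,0]}]' 0.087
python3 rel.py 0.576 0.165 0.32 -3 0
```

```text
time_s: 1.1
position: [0.3957, -0.394, 0.3273]
tcp_rot: [-3.14, 0.082, 0.001]
wrist_force: [0.8, -0.6, 0.5]
gripper_width: 1.001
pos [ 0.3957 -0.394   0.3273] lin(tool) [ 0.1509 -0.5676  0.0074] ang(tool) [-0.0001  0.0003  0.0002] q [ 0.89  0.16 -0.21  1.46  0.03  1.53 -0.95] F [ 0.76 -0.58  0.49] w 1.001 t 1.1
```

```bash

python3 -m handwheel '[{"linear":[0.0108,-0.0405,0],"angular":[0,0,0]},{"linear":[0.0108,-0.0405,0],"angular":[0,0,0]},{"linear":[0.0108,-0.0405,0],"angular":[0,0,0]},{"linear":[0.0108,-0.0405,0],"angular":[0,0,0]},{"linear":[0.0108,-0.0405,0],"angular":[0,0,0]},{"linear":[0.0108,-0.0405,0],"angular":[0,0,0]},{"linear":[0.0108,-0.0405,0],"angular":[0,0,0]},{"linear":[0.0108,-0.0405,0],"angular":[0,0,0]},{"linear":[0.0108,-0.0405,0],"angular":[0,0,0]},{"linear":[0.0108,-0.0405,0],"angular":[0,0,0]}]' >/dev/null
python3 -m handwheel '[{"linear":[0.0108,-0.0405,0],"angular":[0,0,0]},{"linear":[0.0108,-0.0405,0],"angular":[0,0,0]},{"linear":[0.0108,-0.0405,0],"angular":[0,0,0]},{"linear":[0.0108,-0.0405,0],"angular":[0,0,0]},{"linear":[0,0,0],"angular":[0,0,0]},{"linear":[0,0,0],"angular":[0,0,0]}]' >/dev/null
python3 rel.py 0.576 0.165 0.22 -3 0
python3 - <<'E'
from workcell import *
import cv2,numpy as np
p=camera_params("wrist");im,d=read_camera("wrist")
np.savez("wrist1.npz",im=im,d=d,K=p["camera_matrix"],R=p["R"],t=p["t"]);cv2.imwrite("pics/wrist1.png",im[:,:,::-1])
from h import *
im,h,P=load("wrist1");o=(h[...,0]>5)&(h[...,0]<20)&(h[...,1]>150)
n,l,s,c=cv2.connectedComponentsWithStats(o.astype(np.uint8))
for i in range(1,n):
    if s[i,4]>100:
        q=P[l==i];q=q[~np.isnan(q[:,0])]
        if len(q)==0: print("nodepth",c[i]);continue
        zt=np.percentile(q[:,2],95);t=q[q[:,2]>zt-.005];print(c[i],s[i,4],zt,len(t),cv2.minAreaRect(t[:,:2].astype(np.float32)*1000))
E
```

```text
pos [0.5751 0.1638 0.3268] lin(tool) [ 0.001  -0.0012  0.1068] ang(tool) [0.     0.0014 0.0024] q [ 0.17  0.31 -0.68  1.33  0.19  1.57 -2.11] F [-0.4  -0.36  0.76] w 0.997 t 2.7
[255.19258203 172.20256776] 701 0.16846831692391567 637 ((579.3090209960938, 165.4397735595703), (22.11605453491211, 34.34144973754883), 87.47665405273438)
[124.73166927 216.00156006] 641 0.1652016566826038 122 ((530.6578979492188, 321.93798828125), (36.17354202270508, 24.13168716430664), 65.5042953491211)
```

View pics/wrist1.png

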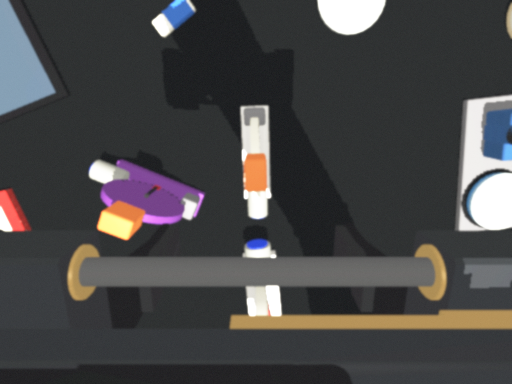

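The wrist view shows the handle at (255,172), nose towards the robot. It measures (0.579, 0.165) at 177.5°, which agrees with the other views. I'll descend to TCP z of about 0.131 and grip.

```bash

python3 -m handwheel '[{"linear":[0.002,-0.0012,0.039],"angular":[0,0,0.0024]},{"linear":[0,0,0.039],"angular":[0,0,0]},{"linear":[0,0,0.039],"angular":[0,0,0]},{"linear":[0,0,0.03],"angular":[0,0,0]},{"linear":[0,0,0.025],"angular":[0,0,0]},{"linear":[0,0,0.015],"angular":[0,0,0]},{"linear":[0,0,0.009],"angular":[0,0,0]},{"linear":[0,0,0],"angular":[0,0,0]},{"linear":[0,0,0],"angular":[0,0,0]}]' >/dev/null
python3 rel.py 0.577 0.165 0.131 -3 0
python3 -m handwheel '[{"linear":[0,0,0],"angular":[0,0,0]},{"linear":[0,0,0],"angular":[0,0,0]},{"linear":[0,0,0],"angular":[0,0,0]},{"linear":[0,0,0],"angular":[0,0,0]},{"linear":[0,0,0],"angular":[0,0,0]},{"linear":[0,0,0],"angular":[0,0,0]},{"linear":[0,0,0],"angular":[0,0,0]},{"linear":[0,0,0],"angular":[0,0,0]}]' 0 40
python3 rel.py 0.577 0.165 0.131 -3 0
```

```text
pos [0.5781 0.1639 0.1327] lin(tool) [-0.0011 -0.001   0.0017] ang(tool) [-0.0003 -0.0015 -0.0026] q [ 0.17  0.42 -0.66  1.61  0.27  1.2  -2.17] F [-0.13  0.11 -0.1 ] w 1.001 t 3.65
time_s: 4.45
position: [0.5774, 0.164, 0.1315]
tcp_rot: [3.14, -0.086, 0.0]
wrist_force: [0.1, -0.4, -0.4]
gripper_width: 0.356
pos [0.5774 0.164  0.1315] lin(tool) [-0.0005 -0.001   0.0005] ang(tool) [ 0.0001 -0.     -0.0022] q [ 0.17  0.42 -0.66  1.61  0.27  1.2  -2.17] F [ 0.09 -0.41 -0.35] w 0.356 t 4.45
```

```bash

python3 -m handwheel '[{"linear":[0,0,0],"angular":[0,0,0]},{"linear":[0,0,0],"angular":[0,0,0]},{"linear":[0,0,0],"angular":[0,0,0]},{"linear":[0,0,0],"angular":[0,0,0]},{"linear":[0,0,0],"angular":[0,0,0]},{"linear":[0,0,0],"angular":[0,0,0]}]' 
python3 rel.py 0.577 0.165 0.131 -3 0
python3 -m handwheel '[{"linear":[0,0,-0.01],"angular":[0,0,0]},{"linear":[0,0,-0.02],"angular":[0,0,0]},{"linear":[0,0,-0.025],"angular":[0,0,0]},{"linear":[0,0,-0.025],"angular":[0,0,0]},{"linear":[0,0,-0.025],"angular":[0,0,0]},{"linear":[0,0,-0.025],"angular":[0,0,0]},{"linear":[0,0,-0.01],"angular":[0,0,0]},{"linear":[0,0,-0.005],"angular":[0,0,0]},{"linear":[0,0,0],"angular":[0,0,0]},{"linear":[0,0,0],"angular":[0,0,0]}]' 
python3 rel.py 0.592 -0.2 0.276 3.5 0
```

```text
time_s: 5.05
position: [0.5774, 0.1639, 0.1315]
tcp_rot: [3.14, -0.086, -0.0]
wrist_force: [0.5, 0.5, -1.5]
gripper_width: 0.279
pos [0.5774 0.1639 0.1315] lin(tool) [-0.0005 -0.0011  0.0005] ang(tool) [ 0.0001  0.     -0.0022] q [ 0.17  0.42 -0.66  1.61  0.27  1.2  -2.17] F [ 0.46  0.47 -1.46] w 0.279 t 5.05
time_s: 6.05
position: [0.577, 0.1638, 0.2753]
tcp_rot: [3.14, -0.086, -0.003]
wrist_force: [0.6, -0.1, -3.1]
gripper_width: 0.27
pos [0.577  0.1638 0.2753] lin(tool) [ 0.0348  0.3624 -0.0006] ang(tool) [ 0.0006  0.0017 -0.1155] q [ 0.18  0.33 -0.68  1.42  0.2   1.47 -2.12] F [ 0.63 -0.11 -3.09] w 0.27 t 6.05
```

```bash

python3 - <<'E'
from workcell import *
import cv2,numpy as np
o=[]
for n in("side","scene"):
    im,d=read_camera(n);p=camera_params(n);K=np.array(p["camera_matrix"])
    np.savez(n+"1.npz",im=im,d=d,K=K,R=p["R"],t=p["t"])
    s=monitor.sense()["position"]-[0,0,.08];c=K@(np.array(p["R"])@s+p["t"]);u,v=(c[:2]/c[2]).astype(int);print(n,u,v)
    u=np.clip(u,50,461);v=np.clip(v,50,333)
    o.append(cv2.resize(im[v-50:v+50,u-50:u+50],(400,400),interpolation=cv2.INTER_NEAREST))
cv2.imwrite("pics/lift.png",np.hstack(o)[:,:,::-1])
E
```

```text
side 219 201
scene 328 202
```

View pics/lift.png

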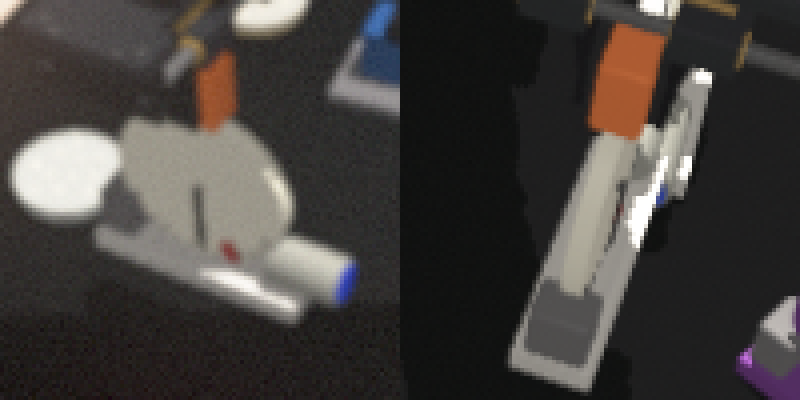

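The side view shows the pointer hanging from about crop (198,185) to (205,248) and the red mark at (230,250), on the nose side. Next I'll compute its angle by casting rays onto the dial face.

```bash
cat > ang.py <<'E'
import sys,numpy as np,cv2
# dial angles from side view: name, foot-centre xyz, lamp x yaw deg
def ang(n,foot,yaw,tilt,f=.006):
    z=np.load(n+".npz");im,K,R,t=z["im"],z["K"],z["R"],z["t"];C=-R.T@t
    a=np.radians(yaw);fx=np.array([np.cos(a),np.sin(a),0]);ny=-np.array([-np.sin(a),np.cos(a),0])  # face to +y world
    ctr=np.array(foot)+.07*(np.sin(tilt)*fx+np.cos(tilt)*np.array([0,0,1]))+f*ny
    v,u=np.mgrid[:384,:512];ray=np.stack([(u-K[0,2])/K[0,0],(v-K[1,2])/K[1,1],np.ones(u.shape)],-1)@R
    X=C+ray*(((ctr-C)@ny)/(ray@ny))[...,None]-ctr
    px,pz=X@fx,X[...,2];r=np.hypot(px,pz);th=np.arctan2(px,-pz)
    rgb=im.astype(int);d=(r<.058)
    red=d&(r>.036)&(abs(th)<.9)&(rgb[...,0]>1.5*rgb[...,1])&(rgb[...,0]>60)
    blk=(r>.012)&(r<.042)&(abs(th)<.6)&(rgb.sum(-1)<0.55*np.median(rgb[(r<.035)].sum(-1)))
    w=lambda m:(m.sum(),px[m].mean().round(4),pz[m].mean().round(4),np.arctan2(px[m].mean(),-pz[m].mean()).round(3)) if m.any() else None
    print("red",w(red),"black",w(blk))
    if blk.sum()>5:
        l=cv2.fitLine(np.c_[px[blk],pz[blk]].astype(np.float32),cv2.DIST_L2,0,.01,.01).ravel();print("needle lean",np.arctan(l[0]/-l[1]).round(3),"x at z=0",(l[2]-l[3]*l[0]/l[1]).round(4))
    whi=cv2.inRange(rgb.sum(-1).astype(np.float32),300,700)
if __name__=="__main__":
    a=sys.argv;ang(a[1],list(map(float,a[2:5])),float(a[5]),float(a[6]))
E
python3 ang.py side1 .577 .1638 .1438 177.3 0
```

```text
red (np.int64(9), np.float64(0.021), np.float64(-0.0448), np.float64(0.439)) black (np.int64(2), np.float64(0.0016), np.float64(-0.0246), np.float64(0.063))
```

```bash

python3 -m handwheel '[{"linear":[0.0029,0.02,0],"angular":[0,0,0]},{"linear":[0.0029,0.0302,0],"angular":[0,0,0]},{"linear":[0.0029,0.0302,0],"angular":[0,0,0]},{"linear":[0.0029,0.0302,0],"angular":[0,0,0]},{"linear":[0.0029,0.0302,0],"angular":[0,0,0]},{"linear":[0.0029,0.0302,0],"angular":[0,0,0]},{"linear":[0.0029,0.0302,0],"angular":[0,0,0]},{"linear":[0.0029,0.0302,0],"angular":[0,0,0]},{"linear":[0.0029,0.0302,0],"angular":[0,0,0]},{"linear":[0.0029,0.0302,0],"angular":[0,0,0]}]' >/dev/null
python3 -m handwheel '[{"linear":[0.0029,0.0302,0],"angular":[0,0,0]},{"linear":[0.0029,0.0302,0],"angular":[0,0,0]},{"linear":[0,0.01,0],"angular":[0,0,-0.0577]},{"linear":[0,0,0],"angular":[0,0,-0.0577]},{"linear":[0,0,0],"angular":[0,0,0]},{"linear":[0,0,0],"angular":[0,0,0]}]' >/dev/null
python3 rel.py 0.592 -0.2 0.276 3.5 0
python3 - <<'E'
from workcell import *
import cv2,numpy as np
o=[]
for n in("side","scene"):
    im,d=read_camera(n);p=camera_params(n);K=np.array(p["camera_matrix"])
    np.savez(n+"2.npz",im=im,d=d,K=K,R=p["R"],t=p["t"])
    s=monitor.sense()["position"]-[0,0,.13];c=K@(np.array(p["R"])@s+p["t"]);u,v=(c[:2]/c[2]).astype(int);print(n,u,v)
    u=np.clip(u,50,461);v=np.clip(v,50,333)
    o.append(cv2.resize(im[v-50:v+50,u-50:u+50],(400,400),interpolation=cv2.INTER_NEAREST))
cv2.imwrite("pics/over.png",np.hstack(o)[:,:,::-1])
E
```

```text
pos [ 0.5923 -0.1991  0.276 ] lin(tool) [-0.0004  0.0009  0.    ] ang(tool) [-0.0005  0.0006 -0.0013] q [ 0.64  0.36 -0.52  1.35  0.17  1.48 -1.38] F [ 0.24 -0.1  -2.9 ] w 0.273 t 7.75
side 270 135
scene 157 174
```

View pics/over.png

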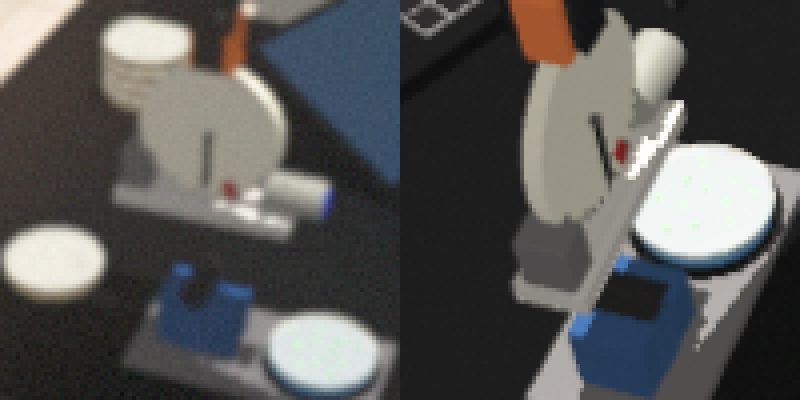

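Both views now show the needle and the red mark: side crop needle (207,130–185) with the mark at (230,190), and scene crop needle (598,115)–(608,170) with the mark at (621,152). I'll tune the needle mask and compare the two views.

```bash
sed -i 's/<0.55\*np.median/<0.8*np.median/' ang.py
python3 ang.py side1 .577 .1638 .1438 177.3 0
for n in side2 scene2; do echo $n; python3 ang.py $n .5923 -.1991 .1445 183.5 0; done; echo scene1;python3 ang.py scene1 .577 .1638 .1438 177.3 0
python3 - <<'E'
import numpy as np
for n in("side2","scene2"):
    z=np.load(n+".npz");im,K,R,t=z["im"],z["K"],z["R"],z["t"]
    c=K@(R@np.array([.5923,-.1931,.2145])+t);print(n,c[:2]/c[2], im[int(c[1]/c[2])-2,int(c[0]/c[2])-12:int(c[0]/c[2])+12].sum(-1))
E
```

```text
red (np.int64(9), np.float64(0.021), np.float64(-0.0448), np.float64(0.439)) black (np.int64(24), np.float64(0.0016), np.float64(-0.0272), np.float64(0.06))
needle lean 0.08 x at z=0 -0.0006
side2
red (np.int64(6), np.float64(0.0213), np.float64(-0.0454), np.float64(0.439)) black (np.int64(19), np.float64(0.0023), np.float64(-0.0279), np.float64(0.083))
needle lean -0.051 x at z=0 0.0038
scene2
red (np.int64(15), np.float64(0.0174), np.float64(-0.043), np.float64(0.385)) black (np.int64(30), np.float64(0.0031), np.float64(-0.0281), np.float64(0.11))
needle lean 0.258 x at z=0 -0.0043
scene1
red None black (np.int64(12), np.float64(0.0031), np.float64(-0.0292), np.float64(0.106))
needle lean -0.476 x at z=0 0.0181
side2 [270.85859777 117.9035566 ] [451 452 447 447 455 451 447 460 449 445 448 450 448 440 442 449 441 453
 448 437 440 439 447 437]
scene2 [155.09150429 153.54414323] [481 436 437 436 436 437 436 436 437 437 436 437 437 437 437 437 437 436
 437 437 437 424 358 318]
```

```bash

python3 -m handwheel '[{"linear":[0,0.0009,0.012],"angular":[0,0,0]},{"linear":[0,0,0.012],"angular":[0,0,0]},{"linear":[0,0,0.012],"angular":[0,0,0]},{"linear":[0,0,0.01],"angular":[0,0,0]},{"linear":[0,0,0.006],"angular":[0,0,0]},{"linear":[0,0,0.004],"angular":[0,0,0]},{"linear":[0,0,0],"angular":[0,0,0]},{"linear":[0,0,0],"angular":[0,0,0]},{"linear":[0,0,0],"angular":[0,0,0]}]' 
python3 rel.py 0.592 -0.2 0.2115 3.5 0
python3 -m handwheel '[{"linear":[0,0,0.001],"angular":[0,0,0]},{"linear":[0,0,0.001],"angular":[0,0,0]},{"linear":[0,0,0.001],"angular":[0,0,0]},{"linear":[0,0,0.001],"angular":[0,0,0]},{"linear":[0,0,0.001],"angular":[0,0,0]},{"linear":[0,0,0],"angular":[0,0,0]},{"linear":[0,0,0],"angular":[0,0,0]}]' 
```

```text
time_s: 8.75
position: [0.5928, -0.2005, 0.2211]
tcp_rot: [3.14, 0.096, 0.001]
wrist_force: [0.8, 0.1, -3.6]
gripper_width: 0.274
pos [ 0.5928 -0.2005  0.2211] lin(tool) [-0.0007 -0.0005  0.0096] ang(tool) [ 0.0004 -0.0009 -0.0001] q [ 0.64  0.38 -0.51  1.44  0.19  1.37 -1.38] F [ 0.79  0.14 -3.6 ] w 0.274 t 8.75
time_s: 9.45
position: [0.5925, -0.2005, 0.2155]
tcp_rot: [3.14, 0.096, -0.0]
wrist_force: [-0.0, 0.1, -1.8]
gripper_width: 0.273
```

```bash

python3 -m handwheel '[{"linear":[0,0,0.001],"angular":[0,0,0]},{"linear":[0,0,0.001],"angular":[0,0,0]},{"linear":[0,0,0.0005],"angular":[0,0,0]},{"linear":[0,0,0],"angular":[0,0,0]},{"linear":[0,0,0],"angular":[0,0,0]}]'
python3 -m handwheel '[{"linear":[0,0,0.0005],"angular":[0,0,0]},{"linear":[0,0,0.0005],"angular":[0,0,0]},{"linear":[0,0,0],"angular":[0,0,0]},{"linear":[0,0,0],"angular":[0,0,0]}]'
```

```text
time_s: 9.95
position: [0.5925, -0.2005, 0.2131]
tcp_rot: [3.14, 0.096, 0.0]
wrist_force: [-0.7, 0.3, -3.3]
gripper_width: 0.274
time_s: 10.35
position: [0.5925, -0.2004, 0.2121]
tcp_rot: [3.14, 0.096, 0.0]
wrist_force: [0.8, 0.9, -3.7]
gripper_width: 0.277
```

```bash

python3 -m handwheel '[{"linear":[0,0,0.0005],"angular":[0,0,0]},{"linear":[0,0,0.0005],"angular":[0,0,0]},{"linear":[0,0,0],"angular":[0,0,0]},{"linear":[0,0,0],"angular":[0,0,0]}]'
python3 -m handwheel '[{"linear":[0,0,0.0005],"angular":[0,0,0]},{"linear":[0,0,0],"angular":[0,0,0]},{"linear":[0,0,0],"angular":[0,0,0]}]'
```

```text
time_s: 10.75
position: [0.5927, -0.2004, 0.2114]
tcp_rot: [3.14, 0.096, 0.001]
wrist_force: [0.2, -0.2, 0.9]
gripper_width: 0.27
time_s: 11.05
position: [0.5929, -0.2005, 0.2113]
tcp_rot: [3.14, 0.096, 0.002]
wrist_force: [-1.6, 0.2, 5.1]
gripper_width: 0.275
```

In contact at about 8 N net, with roughly 9 N per mm. Now I'll rock about the crown axis.

```bash

python3 -m handwheel '[{"linear":[-0.0043,0,0.00006],"angular":[0,0.03,0]},{"linear":[-0.0043,0,0.00006],"angular":[0,0.03,0]},{"linear":[-0.0043,0,0.00006],"angular":[0,0.03,0]},{"linear":[0,0,0],"angular":[0,0,0]},{"linear":[0,0,0],"angular":[0,0,0]}]'
python3 rel.py 0.592 -0.2 0.2115 3.5 0
```

```text
time_s: 11.55
position: [0.5799, -0.2015, 0.2106]
tcp_rot: [-3.135, -0.095, -0.142]
wrist_force: [-0.9, -0.1, 5.5]
gripper_width: 0.277
pos [ 0.5799 -0.2015  0.2106] lin(tool) [ 0.0122 -0.0007  0.0002] ang(tool) [ 0.0009 -0.0903 -0.0004] q [ 0.71  0.3  -0.53  1.57  0.13  1.23 -1.34] F [-0.89 -0.12  5.53] w 0.277 t 11.55
```

Force is steady, so I'll carry on.

```bash

python3 -m handwheel '[{"linear":[-0.0043,0,0.00006],"angular":[0,0.03,0]},{"linear":[-0.0043,0,0.00006],"angular":[0,0.03,0]},{"linear":[-0.0043,0,0.00006],"angular":[0,0.03,0]},{"linear":[0,0,0],"angular":[0,0,0]},{"linear":[0,0,0],"angular":[0,0,0]}]'
python3 -m handwheel '[{"linear":[-0.0043,0,0.00006],"angular":[0,0.03,0]},{"linear":[-0.0043,0,0.00006],"angular":[0,0.03,0]},{"linear":[-0.0043,0,0.00006],"angular":[0,0.03,0]},{"linear":[0,0,0],"angular":[0,0,0]},{"linear":[0,0,0],"angular":[0,0,0]}]'
python3 rel.py 0.592 -0.2 0.2115 3.5 0
```

```text
time_s: 12.05
position: [0.5675, -0.2021, 0.2089]
tcp_rot: [-3.122, -0.095, -0.283]
wrist_force: [-0.3, 0.3, 6.9]
gripper_width: 0.271
time_s: 12.55
position: [0.5551, -0.2028, 0.206]
tcp_rot: [-3.104, -0.095, -0.423]
wrist_force: [-0.5, -0.4, 6.0]
gripper_width: 0.274
pos [ 0.5551 -0.2028  0.206 ] lin(tool) [ 0.0371 -0.0006  0.0046] ang(tool) [ 4.000e-04 -2.707e-01  2.000e-04] q [ 0.84  0.13 -0.54  1.79 -0.04  0.99 -1.18] F [-0.47 -0.43  6.04] w 0.274 t 12.55
```

```bash

python3 -m handwheel '[{"linear":[-0.0043,0,0.00006],"angular":[0,0.03,0]},{"linear":[-0.0043,0,0.00006],"angular":[0,0.03,0]},{"linear":[0,0,0],"angular":[0,0,0]},{"linear":[0,0,0],"angular":[0,0,0]},{"linear":[0,0,0],"angular":[0,0,0]},{"linear":[0,0,0],"angular":[0,0,0]},{"linear":[0,0,0],"angular":[0,0,0]},{"linear":[0,0,0],"angular":[0,0,0]},{"linear":[0,0,0],"angular":[0,0,0]},{"linear":[0,0,0],"angular":[0,0,0]}]'
python3 rel.py 0.592 -0.2 0.2115 3.5 0
cat > look.py <<'E'
import sys
from workcell import *
import cv2,numpy as np
from scipy.spatial.transform import Rotation as Ro
from ang import ang
k=sys.argv[1];o=[]
for n in("side","scene"):
    p=camera_params(n);K=np.array(p["camera_matrix"])
    L=[read_camera(n)[0] for _ in range(6)];im=np.mean(L,0).astype(np.uint8)
    np.savez(n+k+".npz",im=im,K=K,R=p["R"],t=p["t"])
    st=monitor.sense();z=Ro.from_rotvec(st["tcp_rot"]).as_matrix()[:,2];f=st["position"]+.1315*z;s=st["position"]+.07*z
    c=K@(np.array(p["R"])@s+p["t"]);u,v=(c[:2]/c[2]).astype(int)
    ti=np.arcsin(np.hypot(z[0],z[1]));print(n,"foot",f.round(4),"tilt",ti.round(3));ang(n+k,f,183.5,ti)
    u=np.clip(u,35,476);v=np.clip(v,35,348)
    o.append(cv2.resize(im[v-35:v+35,u-35:u+35],(400,400),interpolation=cv2.INTER_CUBIC))
cv2.imwrite(f"pics/look{k}.png",np.hstack(o)[:,:,::-1])
E
python3 look.py 3
```

```text
time_s: 13.55
position: [0.547, -0.2034, 0.2035]
tcp_rot: [-3.088, -0.095, -0.515]
wrist_force: [-1.5, -0.5, 6.2]
gripper_width: 0.271
pos [ 0.547  -0.2034  0.2035] lin(tool) [ 0.0453 -0.0006  0.007 ] ang(tool) [ 3.000e-04 -3.302e-01  5.000e-04] q [ 0.88  0.08 -0.54  1.86 -0.11  0.92 -1.11] F [-1.52 -0.46  6.21] w 0.271 t 13.55
side foot [ 0.5896 -0.2008  0.0791] tilt 0.33
red (np.int64(4), np.float64(0.0054), np.float64(-0.0503), np.float64(0.108)) black (np.int64(20), np.float64(0.0019), np.float64(-0.0271), np.float64(0.071))
needle lean -0.023 x at z=0 0.0026
scene foot [ 0.5896 -0.2008  0.0791] tilt 0.33
red (np.int64(9), np.float64(0.0003), np.float64(-0.0477), np.float64(0.007)) black (np.int64(22), np.float64(0.0), np.float64(-0.0267), np.float64(0.001))
needle lean -0.026 x at z=0 0.0007
```

View pics/look3.png

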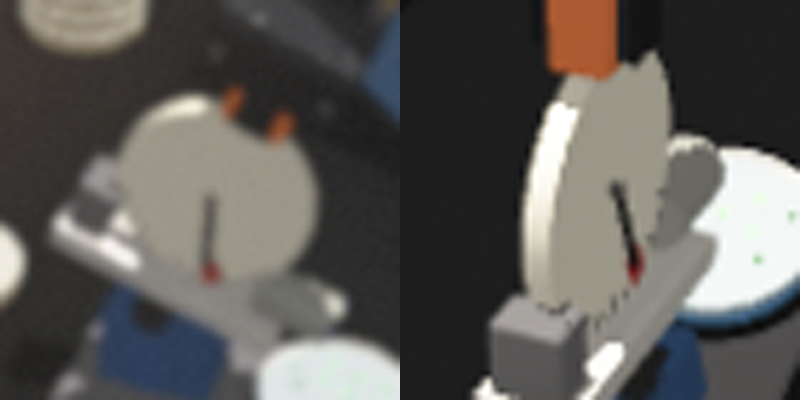

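The needle tip sits almost on the red mark in both views: side needle (211,195)–(207,262) with the mark at (211,272), scene needle ending at (632,250) with the mark at (635,268). I'll refine this with sub-pixel weighting on the saved images.

```bash
cat > fine.py <<'E'
import sys,numpy as np
foot=np.array([float(a) for a in sys.argv[2:5]]);ti=float(sys.argv[5]);a=np.radians(183.5)
fx=np.array([np.cos(a),np.sin(a),0]);ny=np.array([np.sin(a),-np.cos(a),0])
for n in("side","scene"):
  for f in(.005,.007):
    z=np.load(n+sys.argv[1]+".npz");K,R,t=z["K"],z["R"],z["t"];im=z["im"].astype(float);C=-R.T@t
    c=foot+.07*(np.sin(ti)*fx+np.cos(ti)*np.array([0,0,1]))+f*ny
    v,u=np.mgrid[:384,:512];ray=np.stack([(u-K[0,2])/K[0,0],(v-K[1,2])/K[1,1],np.ones(u.shape)],-1)@R
    X=C+ray*(((c-C)@ny)/(ray@ny))[...,None]-c;px,pz=X@fx,X[...,2]
    g=im.sum(-1);bg=np.median(g[np.hypot(px,pz)<.03])
    rw=np.clip(im[...,0]-im[...,1]-20,0,None)*((abs(px)<.03)&(pz<-.036)&(pz>-.062))
    bw=np.clip(.9*bg-g,0,None)*((abs(px)<.012)&(pz<-.008)&(pz>-.036))
    m=lambda w,q:(w*q).sum()/w.sum()
    print(n,f,"red",m(rw,px).round(4),m(rw,pz).round(4),"needle",m(bw,px).round(4),m(bw,pz).round(4),"diff rad",((m(rw,px)-m(bw,px))/.05).round(3))
E
python3 fine.py 3 .5896 -.2008 .0791 .33; sed -i 's/abs(px)<.012/abs(px)<.012/' fine.py
```

```text
side 0.005 red 0.0052 -0.0507 needle 0.0017 -0.022 diff rad 0.07
side 0.007 red 0.0058 -0.0491 needle 0.0024 -0.0208 diff rad 0.068
scene 0.005 red 0.0014 -0.0506 needle 0.0016 -0.0219 diff rad -0.004
scene 0.007 red -0.0016 -0.0464 needle -0.0017 -0.023 diff rad 0.001
```

Side gives +0.07 rad still to go and scene gives about 0. A needle standing about 2 mm proud of the mark makes both +0.06, which also matches the upright reading of about 0.39. I'll rock a further 0.055.

```bash

python3 -m handwheel '[{"linear":[-0.004,0,0.00006],"angular":[0,0.028,0]},{"linear":[-0.0039,0,0.00006],"angular":[0,0.027,0]},{"linear":[0,0,0],"angular":[0,0,0]},{"linear":[0,0,0],"angular":[0,0,0]},{"linear":[0,0,0],"angular":[0,0,0]},{"linear":[0,0,0],"angular":[0,0,0]},{"linear":[0,0,0],"angular":[0,0,0]},{"linear":[0,0,0],"angular":[0,0,0]},{"linear":[0,0,0],"angular":[0,0,0]},{"linear":[0,0,0],"angular":[0,0,0]}]'
python3 look.py 4 | grep foot
python3 rel.py 0.592 -0.2 0.2115 3.5 0; python3 fine.py 4 .589 -.2008 .0784 .385
```

```text
time_s: 15.15
position: [0.5395, -0.2039, 0.2006]
tcp_rot: [-3.071, -0.094, -0.599]
wrist_force: [-1.6, -0.0, 7.0]
gripper_width: 0.269
side foot [ 0.5888 -0.2009  0.0788] tilt 0.385
scene foot [ 0.5888 -0.2009  0.0788] tilt 0.385
pos [ 0.5395 -0.2039  0.2007] lin(tool) [ 0.0528 -0.0007  0.0097] ang(tool) [ 1.000e-04 -3.851e-01  4.000e-04] q [ 0.91  0.03 -0.53  1.92 -0.19  0.85 -1.03] F [-3.26 -1.08  6.43] w 0.271 t 15.75
side 0.005 red 0.0027 -0.0507 needle 0.0016 -0.023 diff rad 0.023
side 0.007 red 0.0033 -0.0491 needle 0.0022 -0.0216 diff rad 0.022
scene 0.005 red -0.0025 -0.0487 needle 0.0017 -0.0217 diff rad -0.084
scene 0.007 red -0.0055 -0.045 needle -0.0018 -0.0228 diff rad -0.074
```

View pics/look4.png

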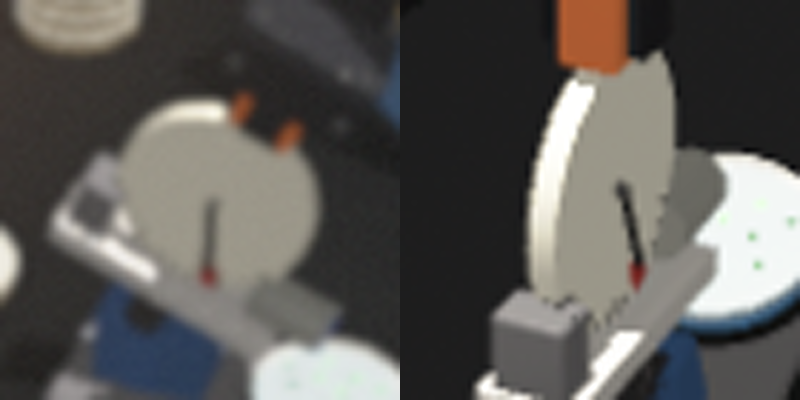

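In both views the needle now points into the red mark. With the parallax allowance the residual is about ±0.015 rad, against a tolerance of 0.1. Contact is about 9 N and steady, so I'm handing in.

```bash
python3 - <<'E'
from workcell import *
s=monitor.sense();print(s["dq"].round(4),s["wrist_force"]);print(close_job())
E
```

```text
[ 0.0007 -0.0017  0.0004  0.0014  0.0006  0.0001  0.0017] [-3.26351165 -1.08113941  6.42510016]
the job is handed in; nothing more can be done
None
```

I picked up the smaller white lamp by its orange handle and rested its foot on the stand's crown, with the nose towards the dish. I then rocked it nose-down to 0.385 rad and handed the job in with the lamp still gripped, at about 16 s of the 48 s allowed. No verdict was reported.

**Last checks:**
- **Contact:** the foot presses on the crown with about 9–10 N, worked out from the wrist force and the lamp's weight.
- **Position:** going by the arm's pose, the foot centre is about 3 mm along and 1 mm sideways from where I measured the crown.
- **Stillness:** joint speeds were near zero at hand-in.
- **Other objects:** nothing showed the lamp touching the stand's dish. I kept well clear of the other two dishes and the eraser but did not check them again at the end.

**Pointer on the mark:** the two cameras disagreed slightly. Without correction, the side view put the needle 0.02 rad short of the mark and the scene view put it about 0.08 rad past. Assuming the needle stands about 2 mm proud of the dial, both come to within about 0.015 rad, against a tolerance of about 0.1 rad. That 2 mm is my inference: it also reconciles the earlier readings, but I did not measure it directly.

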